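# Refit the hook-in drive cover of a model trimmer and lock it with its keeper

### The arm

A 6-joint arm with a two-finger parallel gripper is mounted at the origin on the work surface. World frame = base frame: x ahead of the robot, y to its left, z up, the work surface at z = 0. Lengths are in m, angles in rad, forces in N, time in s.
With the tool pointing down it reaches from about 0.325 to 0.775 m from the base axis. Payload 5.5 kg.
Tool frame: the origin (TCP) lies between the finger pads; the fingertips stand 8 mm ahead of it and the grasp point (between the pads) lies 11 mm behind it (tcp_to_tips is the distance from the TCP to the fingertips, in m); z points along the fingers, y is the line along which they close (so a half turn about z gives the same grasp; the last joint's range is limited). The gripper opens to 88 mm and grips with 3 to 60 N. Pads are 20 mm wide; open, the fingers measure 115 mm over their backs; the gripper's body (75 mm by 178 mm) begins 61 mm behind the grasp point.
Start: joints at [1.151, 0.091, 1.231, -0, 1.82, -0.057], TCP at [0.213, 0.561, 0.231] pointing down, gripper open.
Joint ranges: [-2.87, 2.87], [-0.86, 2.18], [0.17, 2.46], [-1.51, 4.65], [0.06, 2.69], [-2.65, 2.65]. Speed limits (rad/s): [2.57, 2.57, 3.01, 3.14, 3.14, 3.14].

### API

Orientations are given as a unit quaternion [w, x, y, z].
In Python, from bench import * gives the robot as it stands. Calls block until the motion is done:
- move_to(position, orientation): joint-space move of the TCP to a pose.
- move_l(position, speed=0.15, orientation=None): straight line of the TCP; orientation=None keeps the orientation; speed is the mean speed in m/s.
- movej(angles): joint-space move.
- gripper_open() and close(): open the fingers fully, or close them until they stop; the grip force is fixed at half the most.
- hold(seconds).
- inverse_kinematics(position, orientation): joint angles nearest the present ones, or None.
- state(): the state.
- get_image(name): name is "scene" or "top" or "wrist"; returns a dict with "frame" (384x512x3 uint8, blue, green, red), "depth" (384x512 float32, m along the optical axis (not along the pixel's ray), 0 where there is no reading), "camera_matrix" (3x3 intrinsics, pixels), "view" (4x4, takes a point from world to camera coordinates). Camera axes: x right, y up, looking along -z (the intrinsics and any distortion apply to the point x, -y, -z); pixel columns grow to the right and rows downward; lengths in m; the calibration is good to about 2 mm. A picture is of the moment at which its call begins.
A pose or a line that the arm cannot do raises IKError and nothing moves.
- job_done(): hands the job in; it is judged then, once.
The state is a dict: "time": time; "joint_pos": joint angles; "dq": joint speeds; "joint_torque": joint torques, N m; "ee_pos": TCP position; "ee_rot": TCP orientation; "ft_force": force on the tool from outside, world axes, zero at the start; "moment": the same for the moment, N m; "finger_gap": finger opening in m; "finger_force": force on a finger pad.
Only numpy, scipy, OpenCV 4.12 (cv2) and the standard library are available. Lean on these libraries where they do the work, as an engineer would, in place of code of your own. Each camera call takes 0.05 s, during which the arm holds its last target. There are 200 camera calls.

### The job

Close up the model trimmer's drive bay: swing the red keeper lever right round to its stop so that the bay is free, hook the yellow lip of the loose blue cover under the blue ledge at the bay's lower edge while its other end is still raised, and then swing that top edge down until the cover lies flush. Finally swing the keeper fully back over the cover's top edge, let go, and leave the flask, clamp, bur block and stone cast where they stand.

Things in the scene. Friction and masses are not known exactly. Their poses are not given: they have to be found in the camera images.
- bay: Frame of the drive bay on top of the fixed white trimmer. Origin: on the cover's seat plane, under the upslope edge of the blue ledge, midway across. x runs up the slope (0.17 rad above level, away from the robot), y across, z square out of the seat. Seat: two rails at z 0, |y| 35 to 54 mm, recess between. Shut cover: axes as the bay's, lip tip at x -14 mm (-16 to -12), underside at z 0.
- ledge (a point): Middle of the blue ledge's top face (bay x -12, z 22 mm), bay axes. The ledge is 7 mm thick and spans bay x -24 to 0. The slot under it is open up the slope: x -16 (back wall) to 0, z 0 to 15, |y| up to 54 mm. The lip goes in with the cover tilted 0.2 to 0.35 rad to the seat, top edge up, sliding along its own length; the cover then swings down about its lip tip.
- top_stop (a point): Middle of the upper edge of the bay's top stop, the step facing the cover's top edge (bay x 126, z 8 mm), bay axes. The stop and the side cheeks (from |y| 54.5 mm) rise 8 mm above the seat, flush with the shut cover. From the ledge's edge to the stop is 126 mm, less than the 138 mm cover, so it cannot be laid in flat.
- drum (a point): Top of the fixed grey wheel drum on the trimmer's +y side, 0.18 m above the bench (a 20 mm thick water stub stands on it, to 0.20 m): an obstacle. The drum is 160 mm in diameter, at 91 to 141 mm to the bay's +y side, with its axis 105 mm beyond the bay's origin; a small steel table juts out in front of it. Axes: level, turned with the trimmer.
- cover_grip (a point): Centre of the loose cover's black grip rib, cover axes: x from lip to top edge, y across, z out of the outer face. Blue plate 122 x 100 x 8 mm, 150 to 310 g, plus yellow lip 16 long, 80 wide, 6 thick, flush with the underside: 138 overall. Rib 60 (x) x 12 (y), from 8 to 42 mm above the underside; this point is 24 above it, midway along the 138. Starts flat on the bench, rib up, turned at most 1.1 rad.
- cover_lip (a point): Middle of the tip of the yellow lip, on the cover's underside; 69 mm along -x and 24 mm along -z from the rib centre. Axes as the cover's.
- cover_top (a point): Middle of the cover's top edge (the end opposite the lip), on the underside; 69 mm along +x and 24 mm along -z from the rib centre. Axes as the cover's.
- keeper (a joint): Angle of the red keeper (rad): 0 = its 60 mm beam lies straight across, over the cover's top edge (locked, end stop); 1.25 = swung clear, up the slope (other end stop). Turns about the bay's z at bay x 110, y -70 mm; stays where it is left (friction 0.05 N m). Starts between 0 and 0.4, in the way of the cover.
- keeper_axis (a point): Point on the keeper's axis (bay x 110, y -70, z 20 mm), bay axes. At this height lies the top of its lever arm (12 wide, to the lever post) and of its red beam (60 mm long, 14 wide, the opposite way); both are 8 mm thick, 4 mm clear of the shut cover. The steel pin reaches 4 mm higher.
- lever_post (a point): Point on the axis of the keeper's red lever post (16 mm diameter, standing along the bay's z), 18 mm below its top and 26 mm above the lever arm; grip or push it. At joint angle q it is at bay x = 110 - 60 sin q, y = -70 - 60 cos q, z = 46 mm: 60 mm from the keeper's axis. Site axes turn with the keeper.
- flask_mid (a point): Centre (half-way up) of the open grey plastic flask, 128 x 85 x 55 mm; bystander.
- clamp_mid (a point): Middle (50 mm up) of the upright brass flask clamp, 120 x 60 x 103 mm; bystander.
- bur_mid (a point): Centre of the steel bur block, 80 x 50 x 35 mm with burs rising to 61 mm; bystander.
- cast_mid (a point): Middle (17.5 mm up) of the peach stone dental cast, 75 x 62 x 35 mm, near the robot; bystander.

How it is judged:
By the outcome, as a careful person would: the job done as asked, in the order asked, and still so for the second after the job is handed in, with the robot touching nothing.
It also fails if it takes over 72 s, if anything falls off the work surface, if the arm or the gripper's body presses on something with over 40 N, if the wrist force passes 120 N, or if a joint passes its speed limit or range.

## Working session

There is one attempt and no reset: what is moved stays moved. The work goes in short steps, each a Python script; the robot and the scene stay as the last script left them, time stands still between calls to the robot, and variables do not carry over. Pictures are saved under pics/ and viewed, at most 10 in all, crops included, and the job is handed in when it is done.

```bash
mkdir -p pics; ls; python3 - <<'E'
from bench import *
import cv2, numpy as np
for n in ["scene","top"]:
    im=get_image(n); cv2.imwrite(f"pics/{n}0.png",im["frame"]); np.savez(f"{n}0.npz",**im)
    V=im["view"]; print(n, im["camera_matrix"].tolist(), (-V[:3,:3].T@V[:3,3]).round(3), V[:3,:3].round(3).tolist(), list(im.keys()))
s=state(); print(s)
E
```

```text
pics
scene [[400.11931040894655, 0.0, 251.1687381918675], [0.0, 400.11931040894655, 195.5637267783565], [0.0, 0.0, 1.0]] [1.319 0.78  0.814] [[-0.698, 0.716, 0.018], [-0.369, -0.382, 0.847], [0.613, 0.585, 0.531]] ['frame', 'depth', 'camera_matrix', 'view']
top [[413.4764493780223, 0.0, 259.35927158154345], [0.0, 413.4764493780223, 194.9575809678848], [0.0, 0.0, 1.0]] [0.394 0.01  1.15 ] [[-0.016, -1.0, -0.015], [0.99, -0.018, 0.143], [-0.144, -0.012, 0.99]] ['frame', 'depth', 'camera_matrix', 'view']
{'time': 0.1, 'joint_pos': array([ 1.15129137e+00,  9.17812914e-02,  1.23174888e+00,  7.02567881e-06,
        1.81979595e+00, -5.66867877e-02]), 'dq': array([-1.35149891e-04,  1.05134281e-04, -2.71980727e-03, -2.63765999e-04,
       -1.67289992e-04,  7.52174575e-05]), 'joint_torque': array([ 1.72456228e-03, -4.47859383e+01, -4.07569313e+01,  6.99883956e-02,
        2.85087543e-02, -1.22105162e-04]), 'ee_pos': array([0.21283737, 0.56071694, 0.22963067]), 'ee_rot': array([-2.07729690e-04,  1.80414800e-01,  9.83590234e-01, -8.41475152e-04]), 'ft_force': array([-0.03852744,  0.04940363, -0.07320508]), 'moment': array([-0.00327693, -0.0139812 ,  0.02733629]), 'finger_force': 0.0, 'finger_gap': 0.08771343188593679}
```

View pics/top0.png

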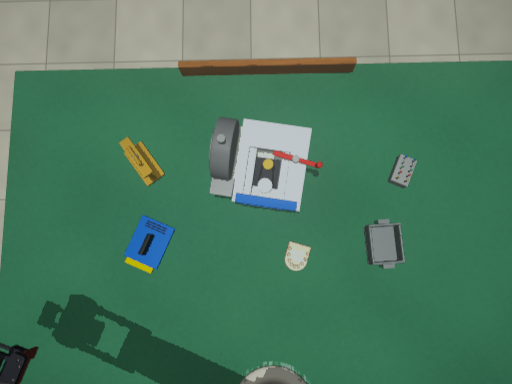

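View pics/scene0.png

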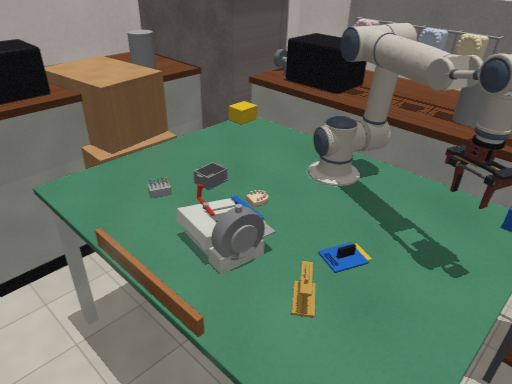

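The top view shows the cover at (150,243), its yellow lip at (139,266), the blue ledge at (266,201), the keeper pin at (296,159), the lever post at (319,165) and the drum at (225,148). The cast is at (297,256), the clamp at (141,160), and the bur block and flask are on the right. In the scene view, the lever post stands upright at (200,190).

```bash
cat > h.py <<'E'
import numpy as np, cv2
from scipy.spatial.transform import Rotation as R
def cloud(im):
    K=im["camera_matrix"];V=im["view"];d=im["depth"]
    v,u=np.mgrid[:d.shape[0],:d.shape[1]]
    P=np.stack([(u-K[0,2])/K[0,0]*d,-(v-K[1,2])/K[1,1]*d,-d],-1)
    return (P-V[:3,3])@V[:3,:3]
def ray(im,uv,z):
    K=im["camera_matrix"];V=im["view"]; c=-V[:3,:3].T@V[:3,3]
    d=np.array([(uv[0]-K[0,2])/K[0,0],-(uv[1]-K[1,2])/K[1,1],-1])@V[:3,:3]
    return c+d*(z-c[2])/d[2]
def proj(im,p):
    K=im["camera_matrix"];V=im["view"]; q=V[:3,:3]@p+V[:3,3]
    return np.array([K[0,2]+K[0,0]*q[0]/-q[2],K[1,2]+K[1,1]*-q[1]/-q[2]])
def masks(im):
    h=cv2.cvtColor(im["frame"],cv2.COLOR_BGR2HSV); H,S,Vv=[h[...,i].astype(int) for i in range(3)]
    return dict(blue=(H>105)&(H<128)&(S>150)&(Vv>70), yellow=(H>20)&(H<34)&(S>180)&(Vv>120), red=((H<8)|(H>172))&(S>170)&(Vv>70))
def comps(m,n=15):
    k,l,s,c=cv2.connectedComponentsWithStats(m.astype(np.uint8))
    return [(l==i,s[i,4],c[i]) for i in range(1,k) if s[i,4]>=n]
E
python3 - <<'E'
from h import *
for n in ["top","scene"]:
    im=dict(np.load(f"{n}0.npz")); C=cloud(im)
    for k,m in masks(im).items():
        for l,a,c in comps(m):
            P=C[l]; mu=P.mean(0); r=cv2.minAreaRect(P[:,:2].astype(np.float32)*1000)
            print(n,k,a,c.round(),"med",np.median(P,0).round(3),"z",np.percentile(P[:,2],[5,50,95]).round(3),"rect",np.round(r[0]),np.round(r[1]),round(r[2],1))
im=dict(np.load("top0.npz")); C=cloud(im)
for uv in [(266,201),(296,159),(319,165),(225,148),(150,243),(147,243),(250,180),(290,190),(297,256),(221,187)]:
    print(uv,C[uv[1],uv[0]].round(3))
E
```

```text
top blue 525 [265. 202.] med [0.531 0.009 0.081] z [0.073 0.081 0.086] rect [503.  -7.] [175. 133.] 28.0
top blue 1362 [150. 242.] med [0.437 0.326 0.008] z [0.004 0.008 0.011] rect [394. 206.] [371. 125.] 71.4
top yellow 154 [138. 265.] med [0.372 0.36  0.005] z [0.    0.005 0.009] rect [372. 360.] [80. 15.] 66.0
top red 35 [309. 163.] med [ 0.628 -0.107  0.099] z [0.096 0.099 0.103] rect [ 630. -105.] [33.  8.] 72.9
top red 22 [319. 164.] med [ 0.615 -0.127  0.142] z [0.138 0.142 0.147] rect [ 616. -127.] [10. 10.] 6.1
scene blue 102 [243. 203.] med [ 0.531 -0.023  0.083] z [0.078 0.083 0.087] rect [886. 389.] [1163.  101.] 47.0
scene blue 139 [508. 221.] med [-0.092  0.641  0.032] z [0.006 0.032 0.077] rect [-91. 645.] [31. 18.] 73.6
scene blue 695 [342. 259.] med [0.454 0.346 0.01 ] z [0.006 0.01  0.012] rect [827. 570.] [1059.  152.] 31.3
scene yellow 160 [243. 106.] med [-0.14  -0.689  0.081] z [0.076 0.081 0.085] rect [-147. -694.] [119. 102.] 1.8
scene yellow 21 [244. 115.] med [-0.11  -0.648  0.054] z [0.038 0.054 0.061] rect [-113. -645.] [18. 42.] 79.8
scene yellow 57 [363. 252.] med [0.376 0.367 0.008] z [0.004 0.008 0.011] rect [826. 577.] [1065.   52.] 25.2
scene red 69 [200. 193.] med [ 0.625 -0.119  0.114] z [0.099 0.114 0.144] rect [ 631. -108.] [47. 16.] 58.2
scene red 35 [209. 211.] med [ 0.656 -0.033  0.103] z [0.1   0.103 0.105] rect [655. -34.] [52. 10.] 72.5
(266, 201) [0.532 0.007 0.087]
(296, 159) [ 0.639 -0.073  0.103]
(319, 165) [ 0.613 -0.127  0.142]
(225, 148) [0.652 0.104 0.177]
(150, 243) [0.432 0.327 0.011]
(147, 243) [0.431 0.327 0.041]
(250, 180) [0.592 0.048 0.07 ]
(290, 190) [ 0.562 -0.057  0.076]
(297, 256) [ 0.39  -0.074  0.023]
(221, 187) [0.573 0.124 0.077]
```

```bash
cat >> h.py <<'E'
def quat(x,y,z):  # wxyz from column axes
    q=R.from_matrix(np.column_stack([x,y,z])).as_quat(); return np.roll(q,1)
def bayR(yaw): return R.from_euler("ZY",[yaw,-0.17]).as_matrix()
def tool(Rb,psi=0,pitch=0):
    """tool z = -frame z; tool y = frame y turned by psi about frame z; pitch>0 leans the body to frame -x"""
    B=Rb@R.from_euler("YZ",[-pitch,psi]).as_matrix()
    return quat(-B[:,0],B[:,1],-B[:,2])
E
python3 - <<'E'
from bench import *
from h import *
p=state()["ee_pos"]; move_l([p[0],p[1],0.34],0.3)
move_to([0.53,-0.04,0.36],tool(bayR(-0.12)))
im=get_image("wrist"); cv2.imwrite("pics/w1.png",im["frame"]); np.savez("w1.npz",**im)
V=im["view"]; print(state()["time"],state()["joint_pos"].round(3),state()["ee_pos"],(-V[:3,:3].T@V[:3,3]).round(3))
C=cloud(im)
for k,m in masks(im).items():
    for l,a,c in comps(m,60): print(k,a,c.round(),np.median(C[l],0).round(3))
E
```

```text
3.075 [-0.14  -0.181  1.271  0.004  1.882 -1.591] [ 0.53010324 -0.0392928   0.35993173] [ 0.431 -0.028  0.499]
blue 1399 [496.  24.] [0.461 0.291 0.007]
blue 2554 [291. 115.] [0.531 0.01  0.081]
blue 2175 [292. 374.] [ 1.988  0.069 -0.63 ]
yellow 237 [289. 187.] [0.637 0.002 0.062]
red 482 [204. 204.] [ 0.624 -0.118  0.099]
red 332 [264. 211.] [ 0.651 -0.037  0.1  ]
```

View pics/w1.png

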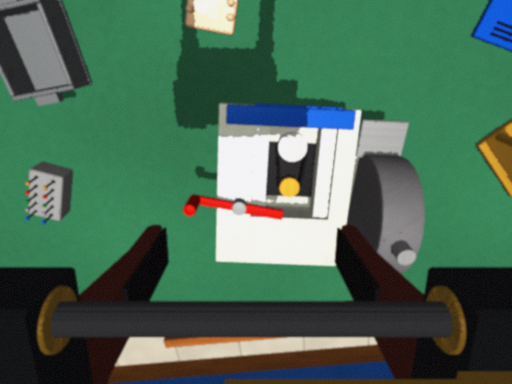

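The wrist view shows the ledge from (227,104) to (355,128), the keeper pin at (239,207), the post at (190,206) and the drum at right (390,210). The flask, bur block and clamp are clear of the bay.

```bash
cat > bayfit.py <<'E'
from h import *
from scipy.optimize import least_squares
im=dict(np.load("w1.npz")); C=cloud(im)
m=[l for l,a,c in comps(masks(im)["blue"],60) if abs(c[0]-291)<15 and abs(c[1]-115)<15][0]
r=cv2.minAreaRect(np.argwhere(m)[:,::-1].astype(np.float32)); box=cv2.boxPoints(r)
print("rect",r, box.round(1).tolist())
g=cv2.cvtColor(im["frame"],cv2.COLOR_BGR2HSV)
pin=(g[195:220,225:252,1]<90)&(g[195:220,225:252,2]>90)
cs=comps(pin,10); print([(a,c+[225,195]) for _,a,c in cs])
pinuv=min(cs,key=lambda q:np.hypot(*(q[2]+[225,195]-[239,207])))[2]+[225,195]
# order corners: by bay: image top = low x ; image right = +y
s=box[np.argsort(box[:,1])]; lo=s[:2][np.argsort(s[:2,0])]; hi=s[2:][np.argsort(s[2:,0])]
uv=np.vstack([lo,hi,pinuv])+0.0
zl=np.median(C[m][:,2]); xl=np.median(C[m][:,0])
def pts(p): 
    L=p[4]; B=np.array([[-.024,-L,.022],[-.024,L,.022],[0,-L,.022],[0,L,.022],[.110,-.07,.024]])
    return B@bayR(p[3]).T+p[:3]
def f(p):
    e=[(proj(im,q)-u) for q,u in zip(pts(p),uv)]
    led=p[:3]+bayR(p[3])@[-.012,0,.022]
    return np.r_[np.ravel(e),(led[2]-zl)/.002]
s=least_squares(f,[.54,.005,.06,-.12,.054],x_scale=.01); p=s.x; print("bay",p.round(4),"res",s.fun.round(1), "zledge",zl)
pp=p[:4]; np.save("bay.npy",pp)
W=lambda b:bayR(pp[3])@np.array(b)+pp[:3]
l=[l for l,a,c in comps(masks(im)["red"],60) if c[0]<230][0]
B=(C[l]-pp[:3])@bayR(pp[3]); top=B[:,2]>.055
t=B[top]; print("post top bay",t.mean(0).round(4),top.sum(),"q",np.arctan2(.110-t[:,0].mean(),-.07-t[:,1].mean()*1).round(3) , np.arctan2(.110-t[:,0].mean(),-(t[:,1].mean()+.07)).round(3))
arm=B[~top]; a=arm.mean(0); print("arm q",np.arctan2(.110-a[0],-(a[1]+.07)).round(3))
l=[l for l,a,c in comps(masks(im)["red"],60) if c[0]>250][0]; b=((C[l]-pp[:3])@bayR(pp[3])).mean(0); print("beam",b.round(4),"q",np.arctan2(b[0]-.11,b[1]+.07).round(3))
o=im["frame"].copy()
for P in [[(0,-.054,0),(.126,-.054,.0),(.126,.054,0),(0,.054,0)],[(-.024,-.054,.022),(0,-.054,.022),(0,.054,.022),(-.024,.054,.022)],[(0,.035,0),(.126,.035,0)],[(0,-.035,0),(.126,-.035,0)]]:
    cv2.polylines(o,[np.round([proj(im,W(b)) for b in P]).astype(int)],True,(0,0,255),1)
cv2.imwrite("pics/o1.png",cv2.resize(o[80:290,160:440],None,fx=2.8,fy=2.8))
E
python3 bayfit.py
```

```text
rect ((290.27557373046875, 114.98878479003906), (127.19111633300781, 21.3233642578125), 2.862405300140381) [[226.1999969482422, 122.5], [227.3000030517578, 101.19999694824219], [354.29998779296875, 107.5], [353.29998779296875, 128.8000030517578]]
[(np.int32(518), array([237.88610039, 207.40733591]))]
bay [ 0.5465  0.0083  0.0591 -0.1459  0.0792] res [ 0.5  2.2  1.5 -0.5  1.4  0.7  0.5 -2.1 -4.2 -0.1 -0.9] zledge 0.08055947507679992
post top bay [ 0.099  -0.1213  0.0647] 143 q 0.211 0.211
arm q 0.205
beam [ 0.1145 -0.0295  0.0229] q 0.111
```

View pics/o1.png

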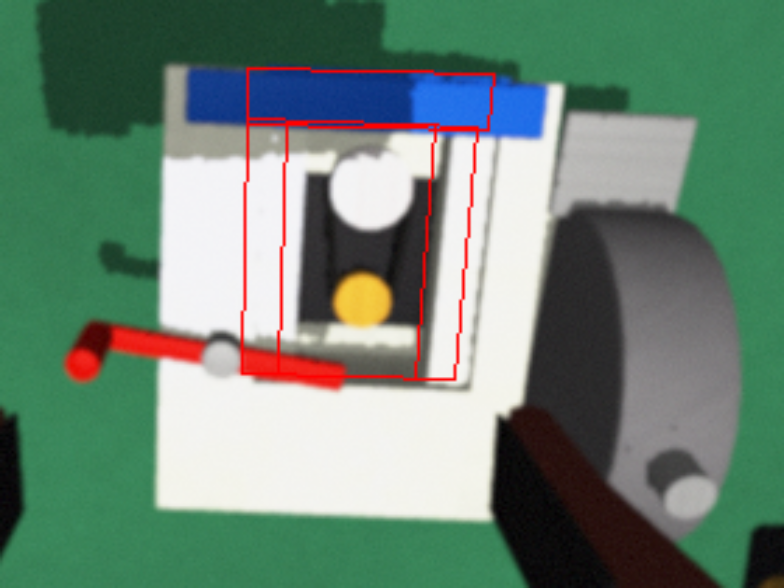

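```bash
python3 - <<'E'
from h import *
p=np.load("bay.npy")
for n in ["w1","top0"]:
    im=dict(np.load(n+".npz")); C=cloud(im); B=(C-p[:3])@bayR(p[3])*1000
    hsv=cv2.cvtColor(im["frame"],cv2.COLOR_BGR2HSV)
    st=3 if n=="w1" else 5
    for lo,hi in [(20,60),(60,95),(-22,-4)]:
        s=(B[...,0]>lo)&(B[...,0]<hi)&(abs(B[...,2])<40)
        print(n,lo,hi)
        print(" ".join(f"{y}:{np.median(B[s&(abs(B[...,1]-y)<st/2)][:,2]):.0f}/{np.median(hsv[s&(abs(B[...,1]-y)<st/2)][:,2]):.0f}" for y in range(-90,100,st) if (s&(abs(B[...,1]-y)<st/2)).sum()>5))
im=dict(np.load("w1.npz"))
o=im["frame"][90:230,170:390].astype(float); o=np.clip((o/255)**2.5*255,0,255).astype(np.uint8)
cv2.imwrite("pics/c1.png",cv2.resize(o,None,fx=3.6,fy=3.6,interpolation=cv2.INTER_CUBIC))
E
```

```text
w1 20 60
-90:10/245 -87:10/246 -84:10/246 -81:10/246 -78:10/246 -75:10/246 -72:10/246 -69:10/246 -66:10/246 -63:10/246 -60:10/246 -57:10/246 -54:10/246 -51:10/246 -48:10/246 -45:2/246 -42:2/246 -39:2/246 -36:2/246 -33:2/246 -30:2/246 -27:2/233 -24:-24/126 -21:-25/56 -18:-25/54 -15:-25/50 -12:-14/48 -9:-13/220 -6:-13/243 -3:-13/244 0:-12/243 3:-12/243 6:-13/243 9:-13/243 12:-13/243 15:-12/244 18:-13/243 21:-13/243 24:-13/233 27:-13/118 30:-23/126 33:-25/48 36:-25/48 39:-25/46 42:-15/99 45:1/243 48:2/244 51:1/244 54:2/244 57:2/244 60:1/242 63:6/210 66:10/244 69:10/244 72:9/244 75:10/244 78:10/244 81:9/244 84:9/244 87:9/241 90:9/161 93:10/180 96:9/183 99:15/45
w1 60 95
-90:10/246 -87:10/246 -84:10/245 -81:10/246 -78:10/246 -75:10/246 -72:10/246 -69:10/246 -66:10/246 -63:10/246 -60:10/245 -57:10/245 -54:10/245 -51:10/245 -48:10/244 -45:2/245 -42:2/245 -39:2/245 -36:1/245 -33:2/245 -30:2/244 -27:2/222 -24:-25/98 -21:-25/50 -18:-25/50 -15:-25/50 -12:-25/42 -9:-13/32 -6:-13/65 -3:-24/52 0:-20/82 3:-17/115 6:-14/167 9:-15/158 12:-14/160 15:-16/131 18:-24/50 21:-21/37 24:-14/31 27:-24/40 30:-
[... 1358 characters left out ...]
 -55:11/201 -50:10/201 -45:3/201 -40:2/202 -35:4/202 -30:1/182 -25:-25/82 -20:-24/82 -15:-24/82 -10:-15/68 -5:-21/100 0:-13/170 5:-15/191 10:-19/169 15:-24/90 20:-14/69 25:-23/78 30:-25/80 35:-24/80 40:-10/114 45:2/201 50:2/201 55:2/201 60:8/194 65:10/201 70:9/201 75:10/201 80:11/201 85:8/201 90:-15/197 95:-4/78
top0 -22 -4
-90:11/199 -85:12/201 -80:25/191 -75:25/192 -70:24/192 -65:25/192 -60:26/192 -55:24/193 -50:25/193 -45:24/192 -40:24/193 -35:25/193 -30:26/192 -25:23/193 -20:25/194 -15:25/193 -10:24/193 -5:25/193 0:24/193 5:24/193 10:24/193 15:24/192 20:25/193 25:24/193 30:25/193 35:23/192 40:24/193 45:25/193 50:24/192 55:24/192 60:23/193 65:23/192 70:25/192 75:24/192 80:10/198 85:11/201
```

View pics/c1.png

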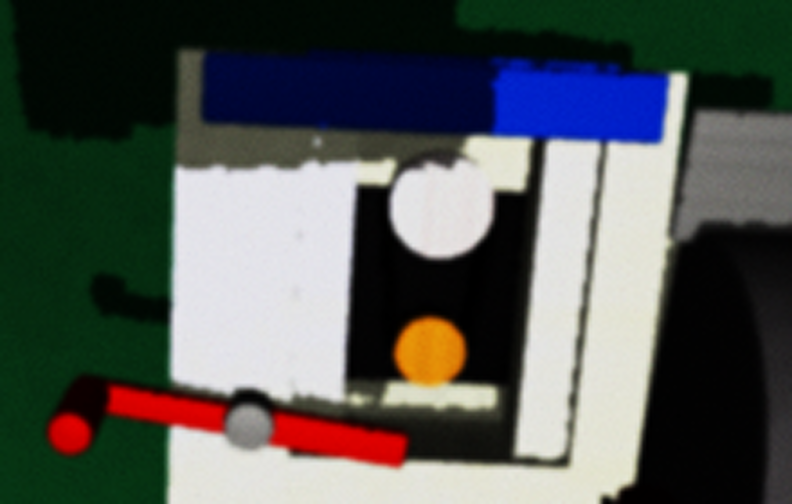

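The contrast crop shows the ledge reaching beyond both rails. The rail edges are clear at right, and the pin is at (248,425) in the crop. The depth profile puts the seat centre about 8 mm to +y of the fit, so I'll refine from the depth edges.

```bash
python3 - <<'E'
from h import *
p=np.load("bay.npy")
im=dict(np.load("w1.npz")); C=cloud(im); B=(C-p[:3])@bayR(p[3])*1000
X,Y,Z=B[...,0],B[...,1],B[...,2]
def edge(sel,a,lo,hi,thr,step=1.):  # crossing of median Z over coordinate a
    xs=np.arange(lo,hi,step); z=[]
    for x in xs:
        k=sel&(abs(a-x)<1.5); z.append(np.median(Z[k]) if k.sum()>3 else np.nan)
    z=np.array(z); i=np.where((z[:-1]-thr)*(z[1:]-thr)<=0)[0]
    return [round(float(xs[j]+step*(thr-z[j])/(z[j+1]-z[j])),1) for j in i]
for x0 in range(10,120,15):
    s=(abs(X-x0)<8)&(abs(Z)<30)
    print(x0,"cheek-",edge(s,Y,-60,-35,6),"rail-",edge(s,Y,-35,-15,-12),"rail+",edge(s,Y,35,52,-6),"cheek+",edge(s,Y,55,72,6))
for y0 in [-40,-35,48,54,58]: 
    s=(abs(Y-y0)<3)&(abs(Z)<30)
    print(y0,"ledge",edge(s,X,-10,15,17),"stop",edge(s,X,110,140,6), "seat z", np.median(Z[s&(X>20)&(X<90)]).round(2), "slope",np.polyfit(X[s&(X>20)&(X<90)],Z[s&(X>20)&(X<90)],1)[0].round(4))
print("ledge lower",[edge((abs(Y-y0)<5)&(abs(Z)<40),X,-35,-12,17) for y0 in (-60,-30,0,30,60)],[edge((abs(Y-y0)<5)&(abs(Z)<40),X,-10,15,17) for y0 in (-60,-30,0,30,60)])
# pin: low-saturation grey blob near (239,208)
h=cv2.cvtColor(im["frame"],cv2.COLOR_BGR2HSV); g=(h[...,1]<60)&(h[...,2]<215)&(h[...,2]>110)
g[:200]=0;g[216:]=0;g[:,:231]=0;g[:,247:]=0
for l,a,c in comps(g,10): print("pin",a,c.round(1),B[l].mean(0).round(1),np.median(B[l],0).round(1))
r=masks(im)["red"]
for l,a,c in comps(r,60):
    Q=B[l]; hi=Q[:,2]>55
    if hi.sum()>20: print("post top",Q[hi].mean(0).round(1),hi.sum()); Q=Q[Q[:,2]<30]
    f=cv2.fitLine(Q[:,:2].astype(np.float32),cv2.DIST_L2,0,.01,.01).ravel(); print("line",f.round(3),Q[:,1].min().round(1),Q[:,1].max().round(1),np.median(Q[:,2]).round(1))
E
```

```text
10 cheek- [-45.5] rail- [-24.4] rail+ [43.9] cheek+ [63.4]
25 cheek- [-46.0] rail- [-25.5] rail+ [44.1] cheek+ [63.4]
40 cheek- [-46.5] rail- [-25.5] rail+ [43.9] cheek+ [62.7]
55 cheek- [-45.9] rail- [-25.5] rail+ [43.4] cheek+ [62.8]
70 cheek- [-46.6] rail- [-26.4] rail+ [43.1] cheek+ [62.5]
85 cheek- [-47.0] rail- [-25.9] rail+ [42.7] cheek+ [62.0]
100 cheek- [-47.5] rail- [-26.5] rail+ [42.5] cheek+ [61.7]
115 cheek- [] rail- [] rail+ [42.2] cheek+ [61.5]
-40 ledge [1.3] stop [110.2] seat z 1.92 slope -0.0009
-35 ledge [1.3] stop [] seat z 1.83 slope -0.0031
48 ledge [2.3] stop [128.8] seat z 1.56 slope -0.0016
54 ledge [3.3] stop [128.9] seat z 1.62 slope -0.006
58 ledge [3.3] stop [128.6, 129.6, 130.1] seat z 1.47 slope -0.0009
ledge lower [[-24.4], [-23.3], [-23.8], [-23.0], [-21.9]] [[0.5], [2.2], [], [], [3.3]]
pin 143 [238.7 207.9] [108.  -63.1  31.8] [109.8 -63.   25.8]
post top [  99.  -121.3   64.7] 143
line [  0.232  -0.973 105.688 -97.02 ] -160.0 -72.4 21.8
line [  0.291   0.957 114.526 -29.481] -53.8 -4.7 21.7
```

```bash
cat >> h.py <<'E'
class Bay:
    def __init__(s): d=np.load("bayf.npy"); s.o=d[:3]; s.R=bayR(d[3])
    def W(s,b): return s.o+s.R@np.asarray(b,float)
    def B(s,w): return (np.asarray(w)-s.o)@s.R
PSI=-np.pi/2
def post(bay,q,z=.035): # TCP pose with the pads on the lever post
    return bay.W([.110-.06*np.sin(q),-.07-.06*np.cos(q),z]), tool(bay.R,PSI-q)
E
python3 - <<'E'
from h import *
p=np.load("bay.npy"); o=p[:3]+bayR(p[3])@[.0019,.00915,.0017]
np.save("bayf.npy",np.r_[o,p[3]-.02]); print(o,p[3]-.02)
from bench import *
bay=Bay()
for psi in (-np.pi/2,np.pi/2):
    print(psi,[np.round(inverse_kinematics(bay.W([.110-.06*np.sin(q),-.07-.06*np.cos(q),.035]),tool(bay.R,psi-q)),2) for q in (.17,.7,1.25)])
E
```

```text
[0.54939862 0.01712199 0.06110163] -0.16587729616832092
-1.5707963267948966 [array([-0.26,  0.03,  1.51,  0.02,  1.43,  0.07]), array([-0.24, -0.04,  1.59,  0.01,  1.42,  0.62]), array([-0.19, -0.09,  1.64,  0.  ,  1.42,  1.22])]Traceback (most recent call last):
  File "<stdin>", line 7, in <module>
    return _wrapfunc(a, 'round', decimals=decimals, out=out)
    return _wrapit(obj, method, *args, **kwds)
    result = getattr(arr, method)(*args, **kwds)
TypeError: unsupported operand type(s) for *: 'NoneType' and 'float'
```

```bash
cat > keeper.py <<'E'
from h import *
from bench import *
def swing(q0,q1):
    bay=Bay(); sg=np.sign(q1-q0)
    P=lambda q,z=.035: post(bay,q,z)
    move_to(*P(q0,.125)); move_l(P(q0)[0],.12); close(); f0=state()["ft_force"]; print("gap",state()["finger_gap"],"f0",f0.round(1))
    for q in np.r_[np.linspace(q0,q1-sg*.05,7)[1:],q1-.035*sg+sg*.015*np.arange(8)]:
        x,o=P(q); move_l(x,.08,o); s=state(); f=s["ft_force"]-f0; b=bay.B(s["ee_pos"])
        print(round(q,3),f.round(1),round(float(np.arctan2(.11-b[0],-.07-b[1])),3))
        if (q-q1)*sg>-.04 and np.linalg.norm(f)>9: break
    gripper_open(); move_l(P(q,.125)[0],.15); print("t",state()["time"])
E
python3 - <<'E'
from keeper import *
swing(.17,1.25)
im=get_image("wrist"); cv2.imwrite("pics/w2.png",im["frame"]); np.savez("w2.npz",**im)
C=cloud(im); bay=Bay()
for l,a,c in comps(masks(im)["red"],60):
    B=bay.B(C[l])*1000; hi=B[:,2]>55; print(a,c.round(),"all",np.median(B,0).round(1), "top",B[hi].mean(0).round(1) if hi.sum() else "")
E
```

```text
gap 0.015366342695001927 f0 [ 1.1 -0.9 -0.5]
0.342 [-0.7  0.4  1.1] 0.343
0.513 [-1.7  0.6  0.4] 0.512
0.685 [-1.4  0.8  0.3] 0.682
0.857 [-0.2  1.1  0.1] 0.853
1.028 [ 0.3  2.5 -1.9] 1.024
1.2 [ 2.2  2.  -1.4] 1.196
1.215 [ 3.9  1.9 -1.5] 1.209
1.23 [ 4.7  1.2 -2.5] 1.226
1.245 [ 4.4  2.1 -2.9] 1.241
1.26 [ 4.4 -0.7 -1.7] 1.246
1.275 [ 5.  -2.8 -2.5] 1.247
1.29 [ 7.1 -6.3 -2.4] 1.248
t 11.9417
1237 [250.  65.] all [143.9 -59.7  20. ] top [124.  -66.6 277.3]
1353 [254. 178.] all [ 63.  -84.5  21.3] top [ 56.2 -89.1  65.1]
```

```bash
python3 - <<'E'
from h import *
from bench import *
p=state()["ee_pos"]; move_l([p[0],p[1],.34],.3)
yaw=-.48; Rc=R.from_euler("z",yaw).as_matrix()
q=tool(Rc); t=np.array([.43,.33,.30])+Rc@[-.03,0,0]
print(inverse_kinematics(t,q)); move_to(t,q)
im=get_image("wrist"); cv2.imwrite("pics/w3.png",im["frame"]); np.savez("w3.npz",**im)
C=cloud(im); M=masks(im)
for k in ("blue","yellow"):
    for l,a,c in comps(M[k],200):
        P=C[l]; print(k,a,c.round(),np.median(P,0).round(4),[np.round(v,1) for v in cv2.minAreaRect((P[:,:2]*1000).astype(np.float32))])
rib=(C[...,2]>.034)&(C[...,2]<.05)
for l,a,c in comps(rib,100):
    P=C[l]; print("rib",a,c.round(),P.mean(0).round(4),[np.round(v,1) for v in cv2.minAreaRect((P[:,:2]*1000).astype(np.float32))])
print(state()["time"])
E
```

```text
[ 6.41702618e-01 -7.14643929e-02  1.27068536e+00 -4.44089210e-16
  1.94237169e+00 -4.49093709e-01]
blue 5811 [256. 177.] [0.4335 0.3341 0.0072] [array([415.6, 341.6]), array([100.1, 171.4]), np.float64(66.1)]
yellow 712 [253. 127.] [0.3729 0.3609 0.0052] [array([358.5, 366.7]), array([80.6, 46.5]), np.float64(66.1)]
yellow 445 [328. 284.] [0.626 0.355 0.009] [array([500.7, 353.6]), array([ 44.8, 326.3]), np.float64(89.5)]
yellow 245 [364. 346.] [0.6737 0.3652 0.1014] [array([671.7, 364.3]), array([81.6, 18.3]), np.float64(27.2)]
rib 441 [256. 178.] [0.4279 0.3371 0.0409] [array([428.6, 336.8]), array([11.9, 59.1]), np.float64(66.2)]
rib 249 [203. 355.] [0.6289 0.1459 0.042 ] [array([641.6, 144.7]), array([14.5, 92.8]), np.float64(89.4)]
14.325
```

View pics/w3.png

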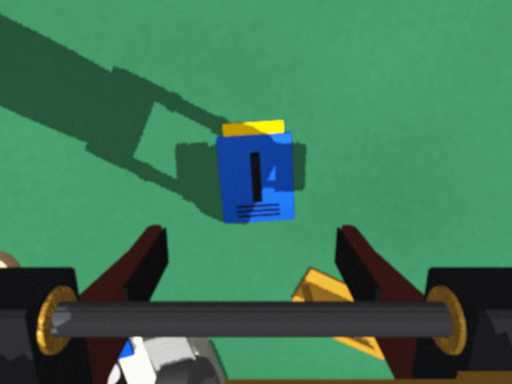

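The wrist view shows the cover flat with its rib at (256,178) and its lip at (253,127). Depth puts the rib centre at (0.428, 0.337) with yaw -0.415.

```bash
cat >> h.py <<'E'
LEAN=.35; GH=.033
def cov(lip,Rc):  # TCP pose for a cover with lip tip at world lip and axes Rc
    q=tool(Rc,0,LEAN); zt=-(Rc@R.from_euler("Y",-LEAN).as_matrix())[:,2]
    return np.asarray(lip)+Rc@[.069,0,GH]+.011*zt, q
def covbay(bay,x,z,a): return cov(bay.W([x,0,z]),bay.R@R.from_euler("Y",-a).as_matrix())
E
python3 - <<'E'
from h import *
from bench import *
bay=Bay(); Rc=R.from_euler("z",-.415).as_matrix(); rib=np.array([.4284,.3369,0])
lip=rib-Rc@[.069,0,0]
p,q=cov(lip,Rc); back=Rc@R.from_euler("Y",-LEAN).as_matrix()[:,2]
print("pick",inverse_kinematics(p+.1*back,q),inverse_kinematics(p,q))
for x,z,a in [(.026,.15,.28),(.026,.0115,.28),(-.014,.0015,.28),(-.014,0,0)]: print(inverse_kinematics(*covbay(bay,x,z,a)))
move_to(p+.1*back,q); move_l(p,.1); close(); s=state(); print("gap",s["finger_gap"],s["finger_force"],s["ft_force"].round(1))
move_l(p+[0,0,.16],.12); hold(.2); s=state(); print(s["ft_force"].round(2),s["finger_gap"],s["time"])
np.savez("held.npz",lip=lip)
im=get_image("wrist"); cv2.imwrite("pics/w4.png",im["frame"]); np.savez("w4.npz",**im)
C=cloud(im); M=masks(im); L=lip+[0,0,.16]
for k in ("blue","yellow"):
    for l,a,c in comps(M[k],200):
        P=(C[l]-L)@Rc*1000; P=P[P[:,2]>-40]
        if len(P)>100: print(k,a,c.round(),"cover frame x y z",[np.percentile(P[:,i],[2,50,98]).round(1).tolist() for i in range(3)],"pitch",np.polyfit(P[:,0],P[:,2],1).round(3))
E
```

```text
pick [ 0.86467948 -0.18427976  1.73601586 -0.33581572  1.49021128 -0.28067695] [ 0.799171   -0.09463205  1.82575532 -0.34005259  1.29933714 -0.28298872]
[ 0.0393539  -0.57058934  1.91232679 -0.17272108  1.01718467 -1.33530428]
[ 0.02702793 -0.46137237  2.08114652 -0.20500841  0.74170858 -1.28341139]
[ 0.04766094 -0.57667838  2.18800574 -0.22385423  0.75434875 -1.25644389]
[ 0.00504164 -0.32264511  1.93670417 -0.09958703  1.01606561 -1.36953403]
gap 0.01214270203579873 29.99986231327057 [-0.4  0.   0.3]
[ 0.88 -0.4  -2.18] 0.011887163629655549 19.075
blue 17831 [243. 185.] cover frame x y z [[17.4, 40.0, 81.9], [-48.0, -8.3, 46.3], [5.3, 6.5, 16.5]] pitch [-0.174 15.435]
yellow 7028 [251. 115.] cover frame x y z [[1.1, 7.9, 16.6], [-38.6, -0.6, 37.3], [1.3, 4.5, 5.8]] pitch [-0.947 12.509]
```

```bash
python3 - <<'E'
from h import *
from bench import *
bay=Bay(); A=.28
p=state()["ee_pos"]; move_l(p+[0,0,.10],.2)
x,q=covbay(bay,.026,.15,A); move_to(x,q)
hold(.2); f0=state()["ft_force"]; print("f0",f0.round(2))
move_l(covbay(bay,.026,.013,A)[0],.12); print("above",(state()["ft_force"]-f0).round(1))
im=get_image("wrist"); cv2.imwrite("pics/w5.png",im["frame"]); np.savez("w5.npz",**im)
C=cloud(im); M=masks(im); Rc=bay.R@R.from_euler("Y",-A).as_matrix()
for l,a,c in comps(M["yellow"],200):
    P=bay.B(C[l])*1000; print("lip bay",a,c.round(),[np.percentile(P[:,i],[3,50,97]).round(1).tolist() for i in range(3)])
for l,a,c in comps(M["blue"],200):
    P=bay.B(C[l])*1000; print("blue bay",a,c.round(),[np.percentile(P[:,i],[3,50,97]).round(1).tolist() for i in range(3)])
print(state()["time"]); np.save("f0.npy",f0)
E
```

```text
f0 [ 0.27 -0.54 -1.67]
above [ 0.5  0.1 -1.1]
lip bay 6668 [251. 117.] [[26.4, 33.3, 41.1], [-37.5, -0.4, 36.7], [19.0, 21.6, 24.1]]
blue bay 19079 [230.  20.] [[-13.8, -7.7, -0.8], [-79.2, -7.1, 64.1], [20.8, 22.0, 23.2]]
blue bay 21552 [251. 192.] [[42.0, 66.6, 115.1], [-46.8, -0.6, 45.9], [25.8, 33.4, 47.9]]
blue bay 5987 [ 57. 274.] [[1486.2, 1547.9, 1603.6], [-1300.7, -976.2, -687.8], [-722.0, -593.1, -463.7]]
blue bay 4108 [ 49. 358.] [[1561.3, 1602.2, 1641.4], [-1147.5, -912.9, -680.9], [-293.7, -208.8, -126.7]]
blue bay 1796 [251. 358.] [[1428.4, 1451.0, 1472.7], [-81.6, 0.7, 84.0], [-253.6, -177.5, -110.1]]
blue bay 1419 [431. 371.] [[1328.7, 1346.5, 1364.3], [590.0, 670.5, 774.1], [-167.8, -111.9, -73.2]]
22.7
```

View pics/w5.png

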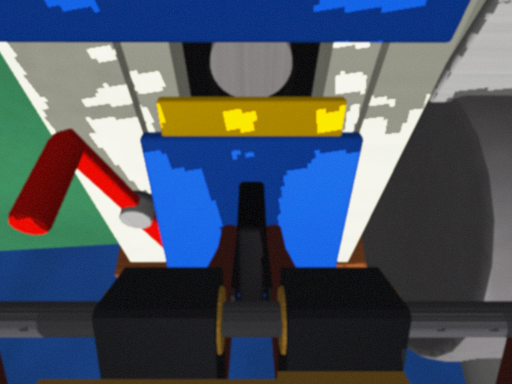

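The view shows the lip at (251,117) parallel to the ledge edge (row 41) and centred between the rails. Depth confirms it, so I'll insert.

```bash
python3 - <<'E'
from h import *
from bench import *
bay=Bay(); A=.28; f0=np.load("f0.npy")
def rep(t): 
    f=(state()["ft_force"]-f0)@bay.R; print(t,"f bay",f.round(1)); return f
z=lambda x:.0015+(x+.014)*np.tan(A)
for x in (.012,0,-.006,-.010,-.014):
    move_l(covbay(bay,x,z(x),A)[0],.06); f=rep(x)
    if np.linalg.norm(f)>15: print("STOP"); break
else:
    for a in (.22,.16,.11,.07,.04,.02,.008):
        P,q=covbay(bay,-.014,.0015*a/A+.0003,a); move_l(P,.06,q); f=rep(("a",a))
        if np.linalg.norm(f)>20: print("STOP"); break
s=state(); print(s["time"],s["finger_gap"],bay.B(s["ee_pos"]))
im=get_image("wrist"); cv2.imwrite("pics/w6.png",im["frame"]); np.savez("w6.npz",**im)
C=cloud(im)
for l,a,c in comps(masks(im)["blue"],1500):
    P=bay.B(C[l])*1000
    if abs(np.median(P))<200: print("blue bay",a,c.round(),[np.percentile(P[:,i],[3,50,97]).round(1).tolist() for i in range(3)],np.polyfit(P[:,0],P[:,2],1).round(3))
E
```

```text
0.012 f bay [-0.2 -0.2 -0.3]
0 f bay [-0.3  0.7 -0.3]
-0.006 f bay [-0.9  1.2 -0.4]
-0.01 f bay [-0.2 -0.  -1. ]
-0.014 f bay [0.3 0.9 0.2]
('a', 0.22) f bay [-1.4  0.9 -0.5]
('a', 0.16) f bay [-1.4  0.1 -0.5]
('a', 0.11) f bay [-0.2  0.6 -1.1]
('a', 0.07) f bay [ 0.3 -0.6 -1. ]
('a', 0.04) f bay [-0.   1.3 -0.6]
('a', 0.02) f bay [-0.5  0.4 -1.2]
('a', 0.008) f bay [-0.5  1.  -0.7]
25.95 0.012075313473233509 [ 5.87437730e-02 -3.38992670e-06  2.37018988e-02]
blue bay 54577 [239. 136.] [[-25.6, -9.0, 71.8], [-78.9, -4.8, 58.6], [-12.7, 15.0, 23.0]] [-0.118 14.522]
```

```bash
python3 - <<'E'
from h import *
from bench import *
bay=Bay(); f0=np.load("f0.npy")
for a,z in ((0,0),(-.003,-.0007),(-.006,-.0012),(-.009,-.0017),(-.012,-.0022),(-.016,-.0027)):
    P,q=covbay(bay,-.014,z,a); move_l(P,.03,q); f=(state()["ft_force"]-f0)@bay.R; print(a,z,f.round(1),bay.B(state()["ee_pos"]).round(4))
    if f[2]>8: break
gripper_open(); hold(.2)
b=bay.R@R.from_euler("Y",-LEAN).as_matrix()[:,2]
p=state()["ee_pos"]; move_l(p+.06*b,.15)
p=state()["ee_pos"]; move_l(p+.12*bay.R[:,2]+[-.03,0,0],.2)
im=get_image("wrist"); cv2.imwrite("pics/w7.png",im["frame"]); np.savez("w7.npz",**im)
C=cloud(im); B=bay.B(C)*1000; X,Y,Z=B[...,0],B[...,1],B[...,2]
for l,a,c in comps(masks(im)["blue"],300):
    P=B[l]
    if np.linalg.norm(np.median(P,0))<200: print("blue",a,c.round(),[np.percentile(P[:,i],[2,50,98]).round(1).tolist() for i in range(3)])
for x0 in (10,30,60,90,118): print(x0,[np.median(Z[(abs(X-x0)<4)&(abs(Y-y)<6)]).round(1) for y in (-70,-40,-20,20,40,65)])
print("beyond stop",np.median(Z[(abs(X-140)<5)&(abs(Y)<40)]).round(1), state()["time"])
E
```

```text
0 0 [-2.9  1.7  3.6] [0.0594 0.0001 0.0234]
-0.003 -0.0007 [-4.2  0.1  8.1] [0.0598 0.0001 0.0233]
blue 14889 [253. 122.] [[-26.0, 14.7, 119.4], [-78.8, -4.6, 58.2], [-13.1, 8.4, 23.2]]
10 [np.float64(7.7), np.float64(7.9), np.float64(7.8), np.float64(7.8), np.float64(204.7), np.float64(8.0)]
30 [np.float64(7.9), np.float64(7.8), np.float64(7.9), np.float64(8.0), np.float64(7.8), np.float64(7.9)]
60 [np.float64(7.8), np.float64(7.8), np.float64(7.8), np.float64(7.8), np.float64(7.8), np.float64(7.8)]
90 [np.float64(8.9), np.float64(7.9), np.float64(7.7), np.float64(7.8), np.float64(8.0), np.float64(7.8)]
118 [np.float64(23.5), np.float64(7.6), np.float64(8.2), np.float64(8.0), np.float64(7.8), np.float64(7.8)]
beyond stop 7.7 29.325
```

View pics/w7.png

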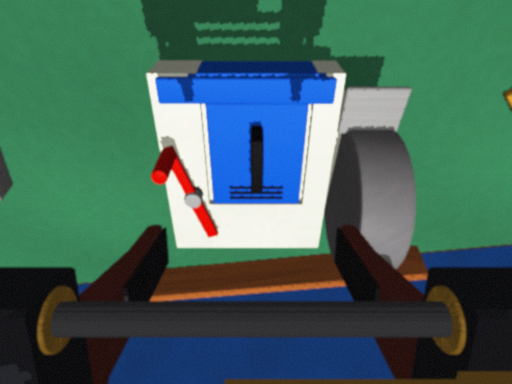

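The cover lies flush: every sample on it and on the cheeks reads about 8 mm. Its top edge is at row 203, with the keeper clear at (195,195). Next I swing the keeper back.

```bash
python3 - <<'E'
from keeper import *
p=state()["ee_pos"]; move_l([p[0],p[1],max(p[2],.30)],.3)
swing(1.248,0.0)
bay=Bay(); move_to(bay.W([.04,-.06,.27]),tool(bay.R,PSI))
im=get_image("wrist"); cv2.imwrite("pics/w8.png",im["frame"]); np.savez("w8.npz",**im)
C=cloud(im)
for l,a,c in comps(masks(im)["red"],60):
    B=bay.B(C[l])*1000; hi=B[:,2]>55; print(a,c.round(),"all",np.median(B,0).round(1), "top",B[hi].mean(0).round(1) if hi.sum() else "")
B=bay.B(C)*1000;X,Y,Z=B[...,0],B[...,1],B[...,2]
for x0 in (30,60,90): print(x0,[np.median(Z[(abs(X-x0)<4)&(abs(Y-y)<6)]).round(1) for y in (-40,-20,20,40)])
t=get_image("top"); cv2.imwrite("pics/t8.png",t["frame"]); print(state()["time"],state()["finger_gap"])
E
```

```text
gap 0.015609347882727633 f0 [-0.9 -1.6 -0.9]
1.048 [1.  0.4 0.6] 1.047
0.849 [ 0.3 -0.4  0.7] 0.85
0.649 [ 0.5 -1.8  1.1] 0.651
0.449 [ 0.3 -2.2  1.6] 0.452
0.25 [-0.2 -4.2  0.7] 0.251
0.05 [ 0.5 -4.7  0.5] 0.05
0.035 [ 0.4 -4.9  0.3] 0.038
0.02 [ 0.  -5.2  0.2] 0.024
0.005 [-0.4 -4.   1. ] 0.009
-0.01 [-0.8 -4.9  0.7] -0.006
-0.025 [-3.5 -4.4  1.6] -0.009
-0.04 [-6.4 -3.6  4. ] -0.01
-0.055 [-10.2  -2.7   5.2] -0.011
t 39.6167
454 [310. 140.] all [109.4 -34.7  19.8] top [ 40.5  13.9 421.1]
560 [309. 208.] all [ 109.2 -121.7   21.2] top [ 108.4 -125.7   69.6]
30 [np.float64(356.7), np.float64(8.0), np.float64(8.0), np.float64(8.0)]
60 [np.float64(356.8), np.float64(8.2), np.float64(7.9), np.float64(8.0)]
90 [np.float64(363.0), np.float64(7.9), np.float64(8.2), np.float64(7.9)]
40.4583 0.08790410670284095
```

View pics/w8.png

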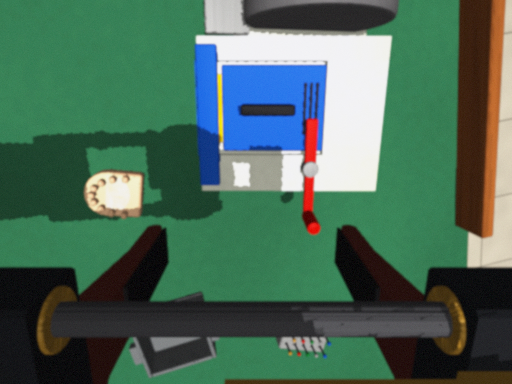

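View pics/t8.png

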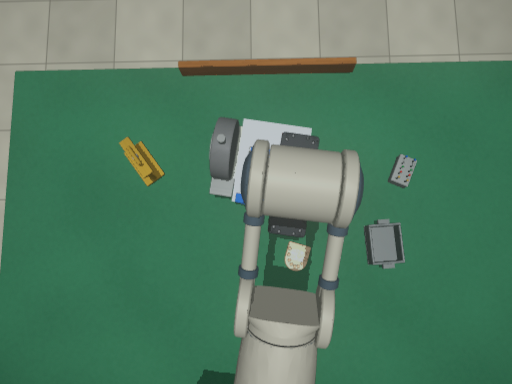

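The wrist view shows the keeper straight across the cover's top edge, from (310,120) to (313,230), and the cover seated. The top view shows the bystanders unmoved. One numeric check of the lip depth, then I hand in.

```bash
python3 - <<'E'
from h import *
from bench import *
bay=Bay(); im=dict(np.load("w8.npz")); B=bay.B(cloud(im))*1000
m=masks(im)["blue"]&(abs(B[...,1]-20)<20)&(abs(B[...,2]-8)<4)
x=np.percentile(B[m][:,0],[1,99]); print("plate x",x.round(1))
if -1<x[0]<6 and x[1]<126.5: print(job_done())
E
```

```text
plate x [  6.8 123.8]
```

```bash
python3 -c "
from bench import *
print(job_done())"
```

```text
the job is handed in; nothing more can be done
None
```

The job is handed in, with no verdict returned: the cover is hooked under the ledge and lies flush, the keeper is back against its locked stop over the top edge, the bystanders look unmoved, and it took about 40 s of the 72 s allowed.

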